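# Hold the reference cuvette in the clarity meter's beam

## Robot

A 7-joint arm with a two-finger parallel gripper is mounted at the origin on the work surface. World frame = base frame: x ahead of the robot, y to its left, z up, the work surface at z = 0. Lengths are in mm, angles in rad, forces in N, time in s.
With the tool pointing down it reaches from about 425 to 875 mm from the base axis. Payload 8.4 kg.
Tool frame: the origin (TCP) lies on the centre line of the jaws, within the pads' length; the fingertips stand 14 mm ahead of it and the grasp point (between the pads) lies 5 mm behind it (manip.tips_ahead is the distance from the TCP to the fingertips, in mm); z points along the fingers, y is the line along which they close (so a half turn about z gives the same grasp; the last joint's range is limited). The gripper opens to 85 mm and grips with 20 to 120 N. Pads are 22 mm wide; open, the fingers measure 114 mm over their backs; the gripper's body (76 mm by 85 mm) begins 54 mm behind the grasp point. The pads swing forward as they close: fully open they stand 13 mm farther back than shut.
Start: joints at [-1.338, 0.333, 0.04, 1.465, -0.013, 1.343, -0.059], TCP at [211.735, 614.518, 245.308] pointing down, gripper open.
Joint ranges: [-2.58, 2.58], [-0.38, 2.09], [-1.3, 1.39], [0.25, 2.4], [-1.5, 4.64], [0.08, 2.09], [-2.65, 2.65]. Speed limits (rad/s): [2.22, 2.22, 2.79, 2.79, 3.14, 3.14, 3.14].

## Interface

Orientations are given as a unit quaternion [x, y, z, w].
In Python, from cell import manip, optics gives the robot as it stands.
- The arm moves only by the shell command python3 -m handwheel 'ROWS' [OPENING] [FORCE]. ROWS is JSON, a list of rows, each a list of 2 entries, a list of its own where there are three numbers: the shift along the tool's x, y, z in m, then the turn about the tool's z in rad. A call has 1 to 20 rows; each row is the pose to reach, as a shift and turn from the pose commanded when the call began, along the tool's axes at that moment; what a row does not reach only later rows make up. A row lasts 1/12 s, in which the tool goes at most 41.7 mm and 7.16 degrees, less where a joint would pass 70% of its speed; a pose out of reach is approached as far as the arm can. A call with a gripper value outside its range is refused whole. OPENING is the closure, from -1 (fully open) to 1 (shut), set as the call begins (- or left out, the last holds). The fingers move at their own pace and stop on an object; FORCE is the grip in N (left out, the last holds). Time passes only in rows, so rows that repeat a pose let the fingers close. It gives the time, the measured TCP pose, the force, the opening and the grip force at its end, in the units of the state.
- manip.read_state(): the state, without advancing time (a new reading comes with each control period).
- optics.snapshot(name): name is "scene" or "side" or "wrist"; returns the picture (384x512x3 uint8, red, green, blue); there is no depth.
- optics.calibration(name): a dict with "vfov" (degrees; the focal length in pixels is half the picture's height over the tangent of half this angle, whatever the lens; pixels are square), "cx", "cy" (the principal point, pixels), "R" (3x3) and "t" (3): a world point X has camera coordinates R X + t. Camera axes: x right, y down, z forward; pixel columns grow to the right and rows downward; lengths in mm; the calibration is good to about 2 mm. A picture is of the moment at which its call begins: read the wrist's pose just before it. calibration takes no time and is no camera call; for the wrist camera it gives the pose at the moment of the call.
- manip.finish_job(): hands the job in; it is judged then, once.
The state is a dict: "t": time; "q": joint angles; "dq": joint speeds; "joint_efforts": joint torques, N m; "tcp_pos": TCP position; "tcp_rot": TCP orientation; "wrist_force": force on the tool from outside, world axes, zero at the start; "ft_torque": the same for the moment, N m; "gripper_width": finger opening in mm; "gripper_force": force on a finger pad.
Only numpy, scipy, OpenCV 4.12 (cv2) and the standard library are available. Lean on these libraries where they do the work, as an engineer would, in place of code of your own. Each camera call takes 0.05 s, during which the arm holds its last target. There are 200 camera calls.

## Task

Pull the instrument drawer fully open by its handle, take out the rectangular glass reference cuvette, gripping it by its two frosted faces only (never its clear faces or stopper), and keep it upright. Lower it in between the two heads of the clarity meter without knocking them, so that it is level with the heads, midway between them, and the beam passes squarely through the middle of both clear faces; finish while still holding it there, motionless, in the gripper. Leave all the other things standing where they are.

Things in the scene. Friction and masses are not known exactly. Their poses are not given: they have to be found in the camera images.
- drawer (a joint): how far the drawer is out: 0 shut, 0.15 m fully open (a hard stop); slides with about 1.5 N friction and stays where it is left
- drawer_front (a point): top middle of the outer face of the drawer's white front, 95 mm above the table. The drawer is in a fixed grey cabinet 240 mm wide, 260 deep, 105 tall, a folder 18 mm thick on its top. The front is 15 mm thick and its inner face 70 mm from the well centres. The drawer's side walls are low (tops 46 mm above the table, 103 mm either side of its middle line). Fully open, the well centres are 65 mm ahead of the cabinet
- drawer_handle (a point): middle of the drawer's handle: a round level steel bar 11 mm thick and 120 mm long, along its y, its axis 42 mm in front of the drawer's front, 75 mm above the table (the cabinet's top is at 105 mm); two 8 mm stems, 52 mm either side of the middle. The drawer slides out along this point's own -x (towards the robot). Nothing lies under or over the bar
- cuvette: stoppered solid-glass cuvette standing upright in one of the drawer's wells, 36 (x) by 24 (y) by 64 mm tall plus a white stopper (26 by 15 by 6 mm) on top; 60 to 130 g. Its two long upright faces (36 wide, 24 mm apart, facing its +y and -y) are frosted: grip these. The narrow faces (+x and -x) are clear: light passes along x. Origin at the centre of its underside, 19 mm above the table at first; any yaw
- drawer_wells (a point): point midway between the drawer's two round black wells, 19 mm above the table (the floor of the wells), moving with the drawer, axes as the handle's. Well centres 48 mm either side along y; bore 47, outside 55 mm, rim 13 mm above this point. The cuvette may be in either
- cuvette_mid (a point): centre of the cuvette's glass, 32 mm above its underside; same axes as the cuvette
- vial: round glass jar, 41 mm wide and 58 mm tall, standing in the drawer's other well; stays there
- gate: clarity meter, fixed on the table: a base plate 100 (x) by 290 (y) by 12 mm with two black round heads (40 mm thick, 75 mm long) lying along its y on posts, facing each other, with their lens faces 120 mm apart, and behind it (its +x) a white box 50 mm tall, from 55 to 125 mm behind the beam. Origin at the centre of the base plate's underside
- gate_mid (a point): the middle of the light beam, midway between the two heads, 130 mm above the table; the beam runs along its y axis. The heads' tops are 150 mm above the table and the space above and below the beam is open (base plate 118 mm below)
- jar: stoppered glass jar, 60 mm wide, 85 tall; leave it alone; origin at its underside
- bowl: steel bowl, 120 mm wide, 55 tall; leave it alone; origin at its underside
- bottle: white bottle, 66 mm wide, 190 tall; leave it alone; origin at its underside
- trier: cheese trier (steel rod with a wooden grip) lying on the table, 190 mm long, 18 thick; leave it alone; origin at its underside

How it is judged (in metres and radians):
On the way, in this order (a step that is already met when the one before it is completed fails the run):
1. the drawer is pulled open, at least 130 of its 150 mm (value of joint drawer above 0.13 m), for 0.2 s.
2. the cuvette is gripped on both frosted faces and lifted clear of the drawer (contact force between the fingers and cuvette_c1 above 0.5 N and contact force between the fingers and cuvette_c2 above 0.5 N and height (world z) of cuvette above 0.07 m), for 0.2 s.
At the end, for the whole second after the job is handed in: The cuvette is held still by the fingers on both frosted faces, touching no part of the meter: centre within 8 mm sideways and 15 mm in height of the beam's axis, within 18 mm of midway between the heads, square to the beam and upright within 0.17 rad (contact force between the fingers and cuvette_c1 above 0.5 N and contact force between the fingers and cuvette_c2 above 0.5 N and x of cuvette_mid in the frame of gate_mid between -0.008 and 0.008 m and y of cuvette_mid in the frame of gate_mid between -0.018 and 0.018 m and z of cuvette_mid in the frame of gate_mid between -0.015 and 0.015 m and angle between the x axis of cuvette and the y axis of gate_mid, either way round below 0.17 rad and angle between cuvette's own z axis and vertical below 0.17 rad and linear speed of cuvette below 0.02 m/s and contact force between cuvette and gate below 0.05 N); the arm keeps its last pose, push and grip.
It fails at once if the fingers press on a clear face or the stopper of the cuvette (over 1.5 N) (contact force between the fingers and cuvette_c0 above 1.5 N or contact force between the fingers and cuvette_c3 above 1.5 N).
It fails at once if the cuvette is tipped over (more than 0.6 rad) (angle between cuvette's own z axis and vertical above 0.6 rad).
It fails at once if the cuvette (over 3 N) or the fingers (over 5 N) knock against the meter (contact force between cuvette and gate above 3 N or contact force between the fingers and gate above 5 N).
It fails at once if the other jar in the drawer is tipped or taken out (angle between vial's own z axis and vertical above 0.6 rad or height (world z) of vial above 0.05 m).
It fails at once if another thing on the table is pushed away by more than 40 mm (distance of any of jar, bowl, bottle, trier from where it was at the start of the episode above 0.04 m).
It also fails if it takes over 53 s, if anything falls off the work surface, if the arm or the gripper's body presses on something with over 40 N, if the wrist force passes 120 N, or if a joint passes its speed limit or range.

## Working session

There is one attempt and no reset: what is moved stays moved. The work goes in short steps, Python scripts to look and compute and a shell command to move; the robot and the scene stay as the last step left them, time stands still between calls to the robot, and variables do not carry over. Pictures are saved under pics/ and viewed, at most 10 in all, crops included, and the job is handed in when it is done.

```bash
mkdir -p pics; ls
cat > h.py <<'E'
import numpy as np, cv2
from cell import manip, optics
def snap(n,f):
    c=optics.calibration(n); im=optics.snapshot(n); cv2.imwrite('pics/'+f,im[:,:,::-1]); return im,c
def ray(c,u,v):
    f=192/np.tan(np.radians(c['vfov'])/2); R=np.array(c['R']);t=np.array(c['t'])
    d=R.T@np.array([(u-c['cx'])/f,(v-c['cy'])/f,1]); return -R.T@t,d/np.linalg.norm(d)
def onz(c,u,v,z):
    o,d=ray(c,u,v); return o+d*(z-o[2])/d[2]
def two(c1,p1,c2,p2):
    o1,d1=ray(c1,*p1);o2,d2=ray(c2,*p2)
    s=np.linalg.lstsq(np.c_[d1,-d2],o2-o1,rcond=None)[0]
    a=o1+s[0]*d1;b=o2+s[1]*d2; return (a+b)/2,np.linalg.norm(a-b)
def proj(c,X):
    f=192/np.tan(np.radians(c['vfov'])/2); p=np.array(c['R'])@X+np.array(c['t']); return np.array([c['cx']+f*p[0]/p[2],c['cy']+f*p[1]/p[2]])
E
python3 - <<'E'
from h import *
import pickle
C={}
print(manip.read_state())
ims=[]
for n in ['scene','side','wrist']:
    im,c=snap(n,n+'0.png');C[n]=c;ims.append(im);print(n,c)
pickle.dump(C,open('c0.pkl','wb'))
E
```

```text
pics
{'t': 0.0, 'q': array([-1.33818626,  0.33391354,  0.039892  ,  1.46627203, -0.01340672,
        1.34332831, -0.05849745]), 'dq': array([-0.00109115, -0.00069577,  0.00050424,  0.00118123,  0.00016709,
       -0.00094311,  0.00059364]), 'joint_efforts': array([ 7.52466640e-04, -6.58565068e+01,  1.36581626e+00, -4.05559838e+01,
        1.67941122e-02,  1.27752288e-02,  1.99833494e-05]), 'tcp_pos': array([211.63083369, 614.11375326, 244.41943675]), 'tcp_rot': array([ 1.65161423e-01,  9.86266201e-01, -8.23499810e-04, -8.13123588e-05]), 'wrist_force': array([ 0.08056584,  0.08977568, -0.71775138]), 'ft_torque': array([ 0.00070583, -0.03877522, -0.00893774]), 'gripper_force': 0.0, 'gripper_width': 85.43308141230261}
scene {'vfov': 56.91306260865422, 'cx': 255.12489221020073, 'cy': 183.6917507418337, 'R': array([[-0.02175932,  0.99976032, -0.00241692],
       [ 0.53061019,  0.0094995 , -0.84756273],
       [-0.84733663, -0.01972483, -0.53068971]]), 't': array([ 124.12296003, -201.44898992, 1415.90712546])}
side {'vfov': 50.03487551003947, 'cx': 255.2698581865085, 'cy': 189.2547010976101, 'R': array([[ 0.7831595 , -0.62172347, -0.01100526],
       [-0.36877703, -0.45013771, -0.81325245],
       [ 0.50066426,  0.64096487, -0.58180696]]), 't': array([-509.87816137,  245.58496883, 1041.98529696])}
wrist {'vfov': 66.7784454235229, 'cx': 256.5011239394487, 'cy': 187.75034555714345, 'R': array([[ 3.26829216e-01,  9.45083262e-01, -5.39479522e-04],
       [ 9.06664151e-01, -3.13381894e-01,  2.82403798e-01],
       [ 2.66726040e-01, -9.27869386e-02, -9.59295473e-01]]), 't': array([-649.91277968,  -35.45955572,  378.91172236])}
```

View pics/scene0.png

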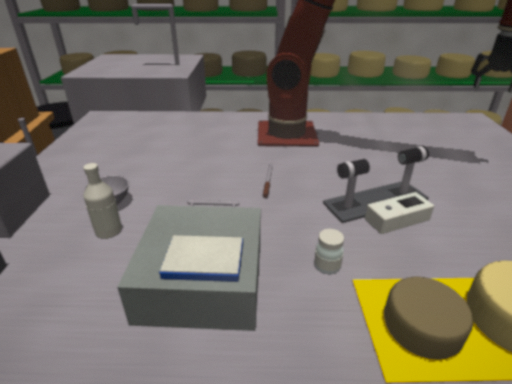

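View pics/side0.png

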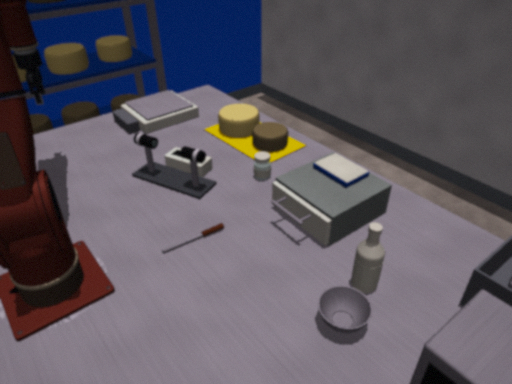

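The scene view shows the handle at about (188–239, 204) and the meter heads at (353,168) and (412,155). The side view shows the handle at about (275–310, 195–240) and the heads at (147,141) and (192,155). I'll zoom in on both.

Run:
```python
import cv2,numpy as np
s=cv2.imread('pics/scene0.png');d=cv2.imread('pics/side0.png')
def cr(im,x,y,w=100,h=75):
    return cv2.resize(im[y:y+h,x:x+w],(400,300),interpolation=cv2.INTER_CUBIC)
m=np.vstack([np.hstack([cr(s,165,180),cr(s,330,135)]),np.hstack([cr(d,255,180),cr(d,120,125)])])
m=cv2.convertScaleAbs(m,alpha=1.3)
for i in range(0,800,40): cv2.line(m,(i,296),(i,304),(0,0,255),1)
cv2.imwrite('pics/m1.png',m)
```

```text
(no output)
```

View pics/m1.png

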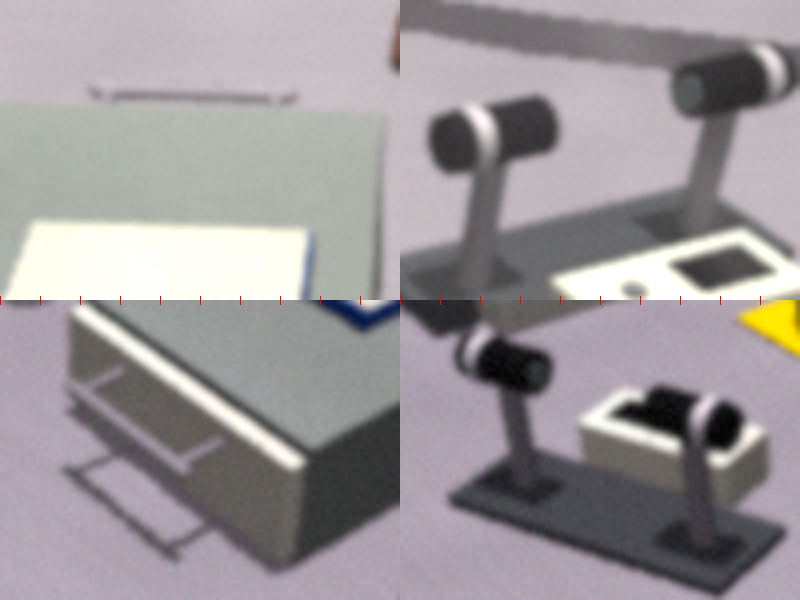

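The handle bar ends are clear in both views: scene (187.5,202.8) and (239.5,204), side (301.8,221.8) and (272.5,202). The lens faces are at scene (365.8,165.5) and (402,158.3), and side (184,151) and (155,143).

Run:
```python
from h import *
import pickle
C=pickle.load(open('c0.pkl','rb'));S=C['scene'];D=C['side']
a,e1=two(S,(187.5,202.75),D,(301.75,221.75));b,e2=two(S,(239.5,204),D,(272.5,202))
print('handle',a,e1,b,e2,np.linalg.norm(a-b),(a+b)/2, 'yaw dir',np.degrees(np.arctan2(*(b-a)[[0,1]])))
print('on75',onz(S,187.5,202.75,75),onz(S,239.5,204,75),onz(D,301.75,221.75,75),onz(D,272.5,202,75))
f=lambda x,y:(255+x/4,180+(y-300)/4)
# drawer front top edge in side
print('front top z95',onz(D,*f(75,308),95),onz(D,*f(303,464),95))
A,e=two(S,(365.75,165.5),D,(183.75,150.75));B,e_=two(S,(402,158.25),D,(155,143.25))
print('gate',A,e,B,e_,np.linalg.norm(A-B),(A+B)/2,np.degrees(np.arctan2(*(B-A)[[0,1]])))
print('on130',onz(S,365.75,165.5,130),onz(S,402,158.25,130),onz(D,183.75,150.75,130),onz(D,155,143.25,130))
g=lambda x,y:(120+(x-400)/4,125+(y-300)/4)
p=[onz(D,*g(*q),12) for q in [(450,494),(720,588),(783,530)]];print('base',p,(p[0]+p[2])/2,[np.linalg.norm(p[0]-p[1]),np.linalg.norm(p[1]-p[2])])
T=[('trier',S,(270,165)),('trier2',S,(266,193)),('jar',S,(329,268)),('bottle',S,(107,233)),('bowl',S,(117,205))]
for n,c,q in T: print(n,onz(c,*q,5))
```

```text
handle [ 594.61076287 -277.32398608   76.56308256] 2.5644508387290026 [ 594.18347955 -151.29807281   71.94152186] 3.828305960406183 126.11134845720632 [ 594.39712121 -214.31102944   74.25230221] yaw dir -0.19425717093752734
on75 [ 593.53466905 -278.82529992   75.        ] [ 596.51463947 -149.52873133   75.        ] [ 595.7489778 -274.6191033   75.       ] [ 591.54257772 -156.72309036   75.        ]
front top z95 [ 641.73073806 -103.14802792   95.        ] [ 640.06664947 -337.4295623    95.        ]
gate [497.54965103 174.86008943 131.87416794] 0.6867787827898052 [450.74585427 284.10857215 129.1671347 ] 0.3131870769995539 118.88294409362219 [474.14775265 229.48433079 130.52065132] -23.191066024719067
on130 [494.71687898 175.61756028 130.        ] [452.59963029 283.21865551 130.        ] [499.16534763 178.42332463 130.        ] [450.20946326 282.9769012  130.        ]
base [array([373.02185683, 340.8181345 ,  12.        ]), array([482.40474009,  73.33219544,  12.        ]), array([567.71239494, 109.47322063,  12.        ])] [470.36712588 225.14567756  12.        ] [np.float64(288.98675184964213), np.float64(92.64755623840091)]
trier [271.03988379 -68.47491497   5.        ]
trier2 [440.69242088 -82.5704903    5.        ]
jar [739.11358707  55.86586927   5.        ]
bottle [ 629.5588405  -482.37381676    5.        ]
bowl [ 509.01893143 -499.85493236    5.        ]
```

```bash
cat >> h.py <<'E'
from scipy.spatial.transform import Rotation as Ro
def go(x,y,z,yaw_deg):  # target TCP, closing-line yaw (tool y) -> shift along tool axes, turn
    s=manip.read_state(); R=Ro.from_quat(s['tcp_rot']).as_matrix()
    d=R.T@(np.array([x,y,z])-s['tcp_pos'])/1000
    cur=np.degrees(np.arctan2(R[1,1],R[0,1])); t=(cur-yaw_deg+90)%180-90
    print('shift',d.round(4),'turn',np.radians(t).round(3),'cur yaw',cur.round(2),'pos',s['tcp_pos'].round(1),'t',s['t'])
E
python3 -m handwheel '[[[-0.03,-0.02,0],0.06],[[-0.06,-0.04,0],0.12],[[-0.09,-0.06,0],0.18],[[-0.445,-0.284,0],0.75],[[-0.445,-0.284,0],0.75],[[-0.445,-0.284,0],0.75],[[-0.445,-0.284,0],0.75],[[-0.445,-0.284,0],0.75],[[-0.445,-0.284,0],0.75],[[-0.445,-0.284,0],0.75],[[-0.445,-0.284,0],0.75],[[-0.445,-0.284,0],0.75],[[-0.445,-0.284,0],0.75],[[-0.445,-0.284,0],0.75],[[-0.445,-0.284,0],0.75],[[-0.445,-0.284,0],0.75]]'; python3 -c "
from h import *
go(594,-214,170,0)"
```

```text
t: 1.48
tcp_pos: [539.7, 201.1, 245.0]
tcp_rot: [0.515, 0.857, -0.0, -0.0]
wrist_force: [-0.6, 0.6, -0.0]
gripper_width: 85.5
gripper_force: 0.0
shift [-0.3921 -0.1468  0.0749] turn 0.488 cur yaw 27.98 pos [539.7 201.1 245. ] t 1.4833
```

```bash
python3 -m handwheel '[[[-0.03,-0.01,0],0.05],[[-0.07,-0.03,0],0.1],[[-0.392,-0.147,0.075],0.488],[[-0.392,-0.147,0.075],0.488],[[-0.392,-0.147,0.075],0.488],[[-0.392,-0.147,0.075],0.488],[[-0.392,-0.147,0.075],0.488],[[-0.392,-0.147,0.075],0.488],[[-0.392,-0.147,0.075],0.488],[[-0.392,-0.147,0.075],0.488],[[-0.392,-0.147,0.075],0.488],[[-0.392,-0.147,0.075],0.488],[[-0.392,-0.147,0.075],0.488],[[-0.392,-0.147,0.075],0.488]]' 0.06; python3 -c "
from h import *
im,c=snap('wrist','w1.png')
for y in (-274.3,-214.3,-154.3): print(proj(c,np.array([594.4,y,75])))
go(594.4,-214.3,70,0)"
```

```text
t: 2.65
tcp_pos: [594.8, -211.6, 170.0]
tcp_rot: [0.706, 0.708, 0.0, -0.001]
wrist_force: [-0.5, 0.2, -0.1]
gripper_width: 40.4
gripper_force: 0.0
[256.20985339 264.72195666]
[256.3766847  199.06449076]
[256.56914829 123.3192863 ]
shift [-0.0031 -0.0006  0.1003] turn 0.004 cur yaw 0.25 pos [ 595.  -211.3  170.3] t 2.7
```

View pics/w1.png

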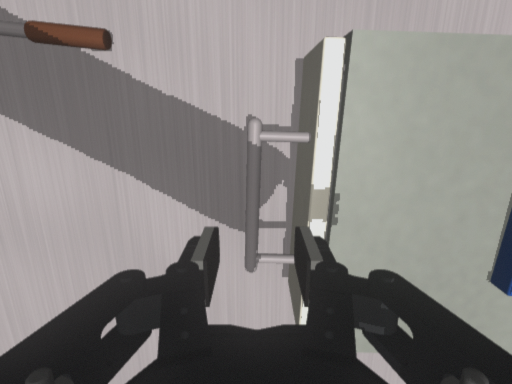

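The wrist view puts the bar from (255,118) to (251,268), within a few pixels of the prediction and between the fingers. I'll descend and grip.

```bash
python3 -m handwheel '[[[-0.003,-0.002,0.02],0],[[-0.003,-0.002,0.05],0],[[-0.003,-0.002,0.08],0],[[-0.003,-0.002,0.1],0],[[-0.003,-0.002,0.1],0],[[-0.003,-0.002,0.1],0]]' 0.06 && python3 -m handwheel '[[[0,0,0],0],[[0,0,0],0],[[0,0,0],0],[[0,0,0],0],[[0,0,0],0],[[0,0,0],0],[[0,0,0],0],[[0,0,0],0]]' 1 40
```

```text
t: 3.2
tcp_pos: [592.5, -215.3, 70.4]
tcp_rot: [0.706, 0.708, -0.0, -0.001]
wrist_force: [0.2, -1.1, 0.8]
gripper_width: 39.9
gripper_force: 0.0
t: 3.87
tcp_pos: [591.6, -216.8, 72.0]
tcp_rot: [0.707, 0.707, 0.0, -0.001]
wrist_force: [-8.1, 2.7, 11.3]
gripper_width: 9.8
gripper_force: 39.2
```

```bash
python3 -m handwheel '[[[0,-0.005,0],0],[[0,-0.015,0],0],[[0,-0.03,0],0],[[0,-0.045,0],0],[[0,-0.06,0],0],[[0,-0.075,0],0],[[0,-0.09,0],0],[[0,-0.105,0],0],[[0,-0.12,0],0],[[0,-0.13,0],0],[[0,-0.14,0],0],[[0,-0.146,0],0],[[0,-0.15,0],0],[[0,-0.152,0],0],[[0,-0.152,0],0],[[0,-0.152,0],0],[[0,-0.152,0],0]]'
```

```text
t: 5.28
tcp_pos: [441.8, -212.9, 71.8]
tcp_rot: [0.706, 0.708, 0.003, -0.001]
wrist_force: [0.2, 20.0, 21.6]
gripper_width: 9.7
gripper_force: 41.5
```

```bash
python3 -m handwheel '[[[0,0,0],0],[[0,0,0],0],[[0,0,0],0],[[0,0,0],0],[[0,0,-0.02],0],[[0,0,-0.05],0],[[0,0,-0.09],0],[[0,0,-0.13],0],[[0,0.04,-0.16],0],[[0,0.08,-0.19],0],[[0,0.12,-0.19],0],[[0,0.127,-0.19],0],[[0,0.127,-0.19],0],[[0,0.127,-0.19],0]]' 0.06 20; python3 -c "
from h import *
import pickle
s=manip.read_state()
im,c=snap('wrist','w2.png');pickle.dump(c,open('w2.pkl','wb'));print(s['tcp_pos'],s['t'])
for y in (-262,-214,-166): print(proj(c,np.array([569,y,32])))"
```

```text
t: 6.45
tcp_pos: [567.5, -217.5, 259.5]
tcp_rot: [0.707, 0.707, -0.001, -0.0]
wrist_force: [-0.1, 0.5, -0.7]
gripper_width: 40.6
gripper_force: 0.0
[ 567.45037039 -217.46469072  259.46685049] 6.45
[258.32338031 196.68125946]
[258.38186187 159.86969477]
[258.44491925 120.17785321]
```

View pics/w2.png

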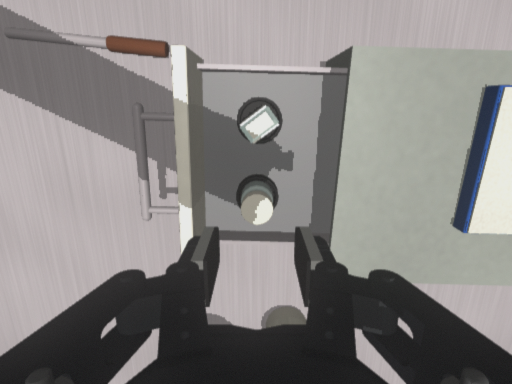

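The drawer is open. The cuvette stands in the near well (+y side) at about (260,123), and the vial is at (257,205). I'll take a closer look for the yaw.

```bash
python3 -m handwheel '[[[0.01,0,0.02],0],[[0.03,0,0.05],0],[[0.035,0,0.06],0],[[0.035,0,0.06],0],[[0.035,0,0.06],0],[[0.035,0,0.06],0]]' -1
python3 - <<'E'
from h import *
import pickle
im,c=snap('wrist','w3.png');pickle.dump(c,open('w3.pkl','wb'))
p=proj(c,np.array([569,-166,80]));print(p)
x,y=int(p[0])-60,int(p[1])-50; x=max(x,0);y=max(y,0);print(x,y)
m=cv2.resize(im[y:y+100,x:x+120,::-1],(720,600),interpolation=cv2.INTER_CUBIC);cv2.imwrite('pics/w3c.png',m)
E
```

```text
t: 7.0
tcp_pos: [567.4, -183.6, 202.0]
tcp_rot: [0.707, 0.707, 0.0, 0.001]
wrist_force: [-0.4, -0.5, -0.0]
gripper_width: 85.5
gripper_force: 0.0
[258.44898691 167.03433808]
198 117
```

View pics/w3c.png

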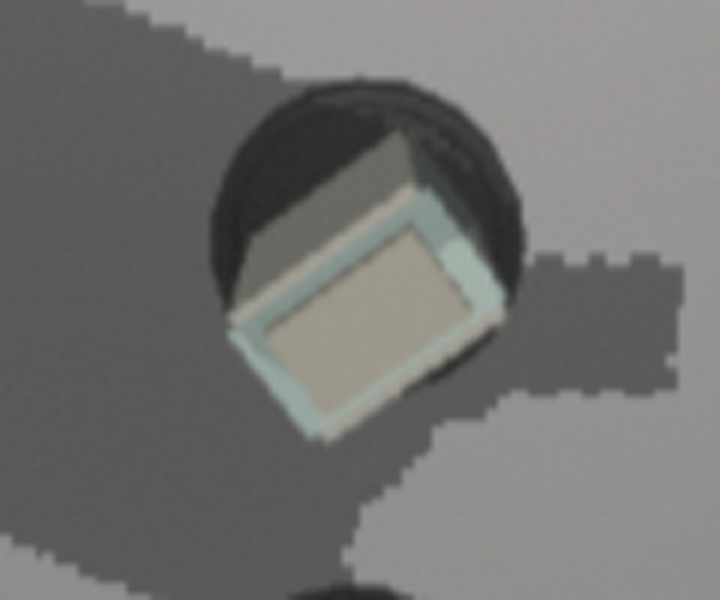

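The glass top corners in the crop are (232,325), (420,187), (505,312) and (320,440). The long frosted edges run up to the right, about 36° in the image.

Run:
```python
from h import *
import pickle
c=pickle.load(open('w3.pkl','rb'));c2=pickle.load(open('w2.pkl','rb'))
k=lambda p:(198+(p[0]+.5)/6-.5,117+(p[1]+.5)/6-.5)
P=[onz(c,*k(p),83) for p in [(232,325),(420,187),(505,312),(320,440)]]
print(np.round(P,1),np.mean(P,0)); 
for i in range(4):
    d=P[(i+1)%4]-P[i];print(np.linalg.norm(d).round(1),np.degrees(np.arctan2(d[1],d[0])).round(1))
Q=[onz(c,*k(p),89) for p in [(265,335),(412,232),(475,308),(325,412)]];print('stopper',np.mean(Q,0))
im=cv2.imread('pics/w2.png')[105:147,235:285].astype(int)
m=(im.min(2)>125).astype(np.uint8);n,l,s,ce=cv2.connectedComponentsWithStats(m)
for i in range(1,n):
    if s[i,4]>80: print(s[i],ce[i]+[235,105])
ctr=np.mean([k(p) for p in [(265,335),(412,232),(475,308),(325,412)]],0)
print(two(c,ctr,c2,(260.5,123.5)))
# well from ellipse of rim z=32 in crop: left211,right524, top78
print('rim',onz(c,*k((211,235)),32),onz(c,*k((524,245)),32),onz(c,*k((368,78)),32))
```

```text
[[ 549.6 -168.6   83. ]
 [ 576.7 -148.6   83. ]
 [ 589.2 -166.8   83. ]
 [ 562.3 -186.1   83. ]] [ 569.47915971 -167.50872965   83.        ]
33.7 36.5
22.0 -55.5
33.1 -144.4
21.6 125.9
stopper [ 569.43871413 -166.88510728   89.        ]
[  5   0  39  38 834] [259.1294964  123.88489209]
[ 39   0  11  42 220] [281.2        128.45454545]
(array([ 570.09284436, -165.47969296,   94.6997964 ]), np.float64(1.3080031418852358))
rim [ 542.80156462 -164.52161683   32.        ] [ 596.84207846 -166.36366232   32.        ] [ 569.85733048 -137.9052154    32.        ]
```

```bash
python3 -c "
from h import *
go(569.6,-166.3,130,-54.2)"
```

```text
shift [0.0174 0.0019 0.0721] turn 0.946 cur yaw -0.03 pos [ 567.6 -183.7  202.1] t 7.05
```

```bash
python3 -m handwheel '[[[0.017,0.002,0],0.12],[[0.017,0.002,0.01],0.24],[[0.017,0.002,0.02],0.36],[[0.017,0.002,0.03],0.48],[[0.017,0.002,0.04],0.6],[[0.017,0.002,0.05],0.72],[[0.017,0.002,0.06],0.84],[[0.017,0.002,0.07],0.946],[[0.017,0.002,0.072],0.946],[[0.017,0.002,0.072],0.946],[[0.017,0.002,0.072],0.946]]' -0.4; python3 -c "
from h import *
im,c=snap('wrist','w4.png')
go(569.6,-166.3,55,-54.2)
print(proj(c,np.array([569.6,-166.3,83])),proj(c,np.array([569.6,-166.3,32])))"
```

```text
t: 7.97
tcp_pos: [569.7, -165.8, 129.3]
tcp_rot: [0.951, 0.309, 0.0, 0.0]
wrist_force: [0.1, 0.2, 0.5]
gripper_width: 59.7
gripper_force: 0.0
shift [-0.0006  0.0003  0.0744] turn 0.004 cur yaw -54.0 pos [ 569.8 -165.7  129.4] t 8.0167
[258.21725225 218.8022532 ] [257.84619365 194.7737058 ]
```

View pics/w4.png

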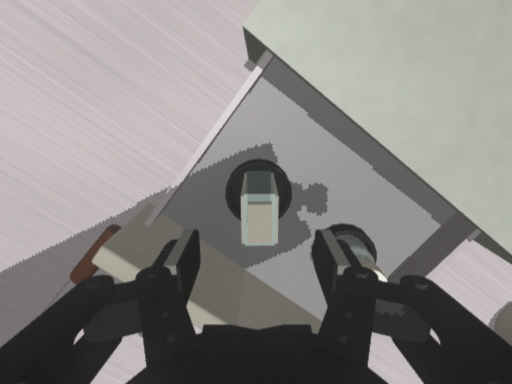

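The cuvette is squared to the jaws, centred at column 260 against a finger midpoint of 257, and the vial is clear of the right finger. I'll descend and grip.

```bash
python3 -m handwheel '[[[0,0.001,0.02],0],[[0,0.001,0.04],0],[[0,0.001,0.055],0],[[0,0.001,0.068],0],[[0,0.001,0.074],0],[[0,0.001,0.074],0],[[0,0.001,0.074],0]]' -0.4 && python3 -m handwheel '[[[0,0,0],0],[[0,0,0],0],[[0,0,0],0],[[0,0,0],0],[[0,0,0],0],[[0,0,0],0],[[0,0,0],0],[[0,0,0],0]]' 1 30
```

```text
t: 8.6
tcp_pos: [570.2, -166.3, 54.9]
tcp_rot: [0.951, 0.308, 0.0, 0.0]
wrist_force: [-0.2, 0.5, -0.4]
gripper_width: 60.0
gripper_force: 0.0
t: 9.27
tcp_pos: [570.4, -166.0, 55.1]
tcp_rot: [0.951, 0.308, 0.001, 0.0]
wrist_force: [-0.7, 1.2, 6.5]
gripper_width: 23.9
gripper_force: 33.7
```

```bash
python3 -m handwheel '[[[0,0,-0.01],0],[[0,0,-0.03],0],[[0,0,-0.055],0],[[0,0,-0.08],0],[[0,0,-0.105],0],[[0,0,-0.13],0],[[0,0,-0.155],0],[[0,0,-0.18],0],[[0,0,-0.195],0],[[0,0,-0.2],0],[[0,0,-0.2],0],[[0,0,-0.2],0]]'; python3 -c "
from h import *
go(473,228,255,23); print(manip.read_state()['q'].round(2))"
```

```text
t: 10.27
tcp_pos: [569.5, -165.7, 253.7]
tcp_rot: [0.951, 0.308, -0.0, -0.0]
wrist_force: [0.7, 0.1, -0.9]
gripper_width: 23.3
gripper_force: 32.9
shift [ 0.1524 -0.3756 -0.0012] turn -1.346 cur yaw -54.15 pos [ 569.5 -165.7  253.7] t 10.2667
[-0.56  0.3   0.95  1.63 -0.25  1.34 -0.52]
```

```bash
python3 -m handwheel '[[[0.005,-0.01,0],-0.05],[[0.015,-0.035,0],-0.13],[[0.025,-0.06,0],-0.22],[[0.035,-0.085,0],-0.31],[[0.045,-0.11,0],-0.4],[[0.055,-0.135,0],-0.49],[[0.065,-0.16,0],-0.58],[[0.075,-0.185,0],-0.67],[[0.085,-0.21,0],-0.76],[[0.095,-0.235,0],-0.85],[[0.105,-0.26,0],-0.94],[[0.115,-0.285,0],-1.03],[[0.125,-0.31,0],-1.12],[[0.135,-0.335,0],-1.21],[[0.145,-0.36,0],-1.3],[[0.152,-0.376,-0.001],-1.346],[[0.152,-0.376,-0.001],-1.346],[[0.152,-0.376,-0.001],-1.346],[[0.152,-0.376,-0.001],-1.346]]'
python3 - <<'E'
from h import *
import pickle
C={}
im,C['wrist']=snap('wrist','w5.png');s,C['scene']=snap('scene','s5.png');d,C['side']=snap('side','d5.png')
st=manip.read_state();print(st['tcp_pos'],st['q'].round(2));go(473,228,134,23)
pickle.dump(C,open('c5.pkl','wb'))
def cr(im,x,y,w=130,h=97): return cv2.resize(im[y:y+h,x:x+w],(400,300),interpolation=cv2.INTER_CUBIC)
w=cv2.resize(im,(400,300))
m=np.vstack([np.hstack([cr(s,320,90),cr(d,110,80)]),np.hstack([w,cr(im,180,190,150,112)])])
cv2.imwrite('pics/m5.png',m[:,:,::-1])
E
```

```text
t: 11.85
tcp_pos: [472.8, 227.0, 254.9]
tcp_rot: [0.553, 0.833, -0.001, 0.0]
wrist_force: [0.9, -0.5, -0.3]
gripper_width: 23.9
gripper_force: 32.9
[473.17100008 226.68404894 255.27750765] [-1.06  0.06  0.56  1.78 -0.04  1.31 -0.09]
shift [0.0013 0.0004 0.1213] turn -0.003 cur yaw 22.84 pos [473.2 226.7 255.3] t 12.0
```

View pics/m5.png

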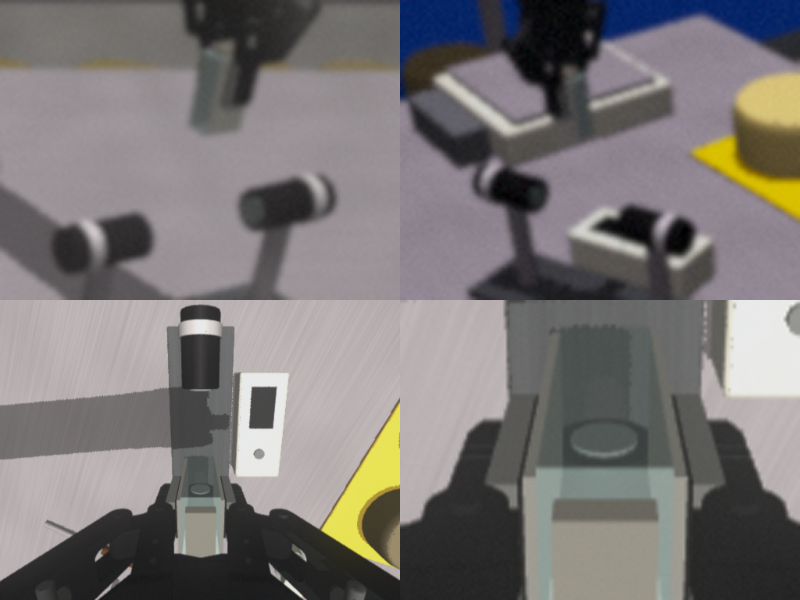

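The cuvette hangs upright above the gap. In the wrist view, head B's lens end is at about (256,113) full pixels. I'll measure its axis from the mask.

Run:
```python
from h import *
import pickle
C=pickle.load(open('c5.pkl','rb'));c=C['wrist'];im=cv2.imread('pics/w5.png').max(2)
P=[]
for v in (35,60,80,95,105,110,111,112,113,114,116):
    r=im[v,215:295]<60; j=np.where(r)[0]+215
    if len(j)>20:
        m=(j[0]+j[-1])/2; 
        X=onz(c,m,v,133); P.append(X); print(v,j[0],j[-1],X.round(1), onz(c,m,v,150).round(1), np.linalg.norm(onz(c,j[-1]+.5,v,140)-onz(c,j[0]-.5,v,140)).round(1))
P=np.array(P)[:,:2];d=P[0]-P[3];d/=np.linalg.norm(d);print('axis yaw',np.degrees(np.arctan2(d[1],d[0])))
s=manip.read_state()['tcp_pos'][:2]
n=np.array([d[1],-d[0]]);print('TCP offset from axis (along +gate x)',(s-P[:5].mean(0))@n, n)
o,_=ray(c,0,0);print('cam',o)
# cuvette top corners (crop 180,190 scale 400/150), stopper; TCP-based top plane: z = tcp+28
k=lambda x,y:(180+(x-400)*.375,190+(y-300)*.375)
z=255.3+28
A=[onz(c,*k(*p),z) for p in [(526,467),(688,469)]];print('glass top edge',A,np.linalg.norm(A[0]-A[1]),np.mean(A,0))
```

```text
60 232 280 [431.8 323.  133. ] [432.7 321.  150. ] 37.8
80 233 280 [438.  309.4 133. ] [438.4 308.4 150. ] 37.7
95 233 279 [442.1 298.6 133. ] [442.2 298.3 150. ] 37.4
105 233 279 [445.1 291.3 133. ] [445.1 291.5 150. ] 37.8
110 233 279 [446.7 287.7 133. ] [446.5 288.1 150. ] 38.0
111 233 279 [447.  286.9 133. ] [446.8 287.4 150. ] 38.0
112 233 278 [446.9 286.  133. ] [446.8 286.5 150. ] 37.2
113 234 276 [446.8 285.1 133. ] [446.7 285.7 150. ] 34.8
axis yaw 112.8095116424144
TCP offset from axis (along +gate x) 0.6989141041698055 [0.92179881 0.38766862]
cam [444.66180125 293.79583196 383.45240317]
glass top edge [array([455.80376955, 238.32040421, 283.3       ]), array([477.41152185, 247.07731775, 283.3       ])] 23.314769878249166 [466.6076457  242.69886098 283.3       ]
```

```bash
python3 -m handwheel '[[[0.004,-0.001,0.005],0],[[0.004,-0.001,0.015],0],[[0.004,-0.001,0.03],0],[[0.004,-0.001,0.045],0],[[0.004,-0.001,0.06],0],[[0.004,-0.001,0.075],0],[[0.004,-0.001,0.09],0],[[0.004,-0.001,0.103],0],[[0.004,-0.001,0.113],0],[[0.004,-0.001,0.119],0],[[0.004,-0.001,0.121],0],[[0.004,-0.001,0.121],0],[[0.004,-0.001,0.121],0],[[0.004,-0.001,0.121],0],[[0.004,-0.001,0.121],0]]'
python3 - <<'E'
from h import *
im,c=snap('wrist','w6.png');s,cs=snap('scene','s6.png');d,cd=snap('side','d6.png')
def cr(im,x,y,w=100,h=75): return cv2.resize(im[y:y+h,x:x+w],(400,300),interpolation=cv2.INTER_CUBIC)
m=np.vstack([np.hstack([cr(s,330,120),cr(d,120,110)]),np.hstack([cv2.resize(im,(400,300)),cr(im,180,190,150,112)])])
cv2.imwrite('pics/m6.png',m[:,:,::-1]); print(manip.read_state()['tcp_pos'])
E
```

```text
t: 13.25
tcp_pos: [470.7, 231.4, 135.0]
tcp_rot: [0.552, 0.834, 0.001, 0.0]
wrist_force: [0.1, -0.1, -0.5]
gripper_width: 23.7
gripper_force: 32.9
[470.4753968  231.31298355 134.67558482]
```

View pics/m6.png

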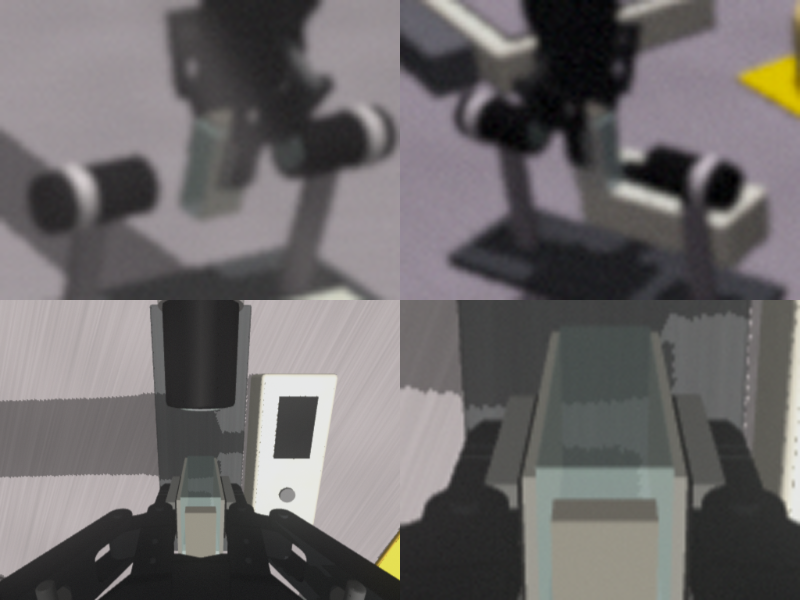

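The cuvette sits between the heads. The head axis is at column 256.6 and the cuvette at 257.6, level and clear of both heads.

```bash
python3 -m handwheel '[[[0,0,0],0],[[0,0,0],0],[[0,0,0],0],[[0,0,0],0]]'; python3 -c "
from cell import manip
print(manip.finish_job())"
```

```text
t: 13.73
tcp_pos: [470.3, 231.2, 134.3]
tcp_rot: [0.552, 0.834, -0.0, 0.0]
wrist_force: [0.0, 0.4, -0.8]
gripper_width: 23.8
gripper_force: 32.9
the job is handed in; nothing more can be done
None
```

I handed the job in at 13.7 s with the drawer open about 150 mm and the cuvette held still, upright and square to the beam between the heads, about 1 mm off its axis in the last wrist picture; the hand-in returned no verdict.

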